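# Close the flask and hold it pressed into the touch-start mixer

### The arm

A 6-joint arm with a two-finger parallel gripper is mounted at the origin on a cart in front of the work surface, level with it; the furniture and walls round the work are solid. World frame = base frame: x ahead of the robot, y to its left, z up, the work surface at z = 0. Lengths are in m, angles in rad, forces in N, time in s.
With the tool pointing down it reaches from about 0.4 to 0.925 m from the base axis. Payload 12.5 kg.
Tool frame: the origin (TCP) lies between the finger pads; the fingertips stand 19 mm ahead of it and the grasp point (between the pads) is the TCP; x points along the fingers, y is the direction in which the jaws open and shut, and the axes are right-handed (so a half turn about x gives the same grasp; the last joint's range is limited). The gripper opens to 95 mm and grips with 3 to 60 N. Pads are 20 mm wide; open, the fingers measure 119 mm over their backs; the gripper's body (75 mm by 180 mm) begins 59 mm behind the grasp point.
Start: joints at [1.112, 0.491, 1.559, -0, 1.092, -0.106], TCP at [0.216, 0.587, 0.211] pointing down, gripper open.
Joint ranges: [-3.1, 3.1], [-0.84, 2.19], [0.05, 2.79], [-1.13, 4.28], [0.06, 2.93], [-2.69, 2.69]. Speed limits (rad/s): [2.22, 2.22, 2.79, 3.14, 3.14, 3.14].

### API

Orientations are given as a unit quaternion [x, y, z, w].
In Python, from workcell import telemetry, eyes, workorder gives the robot as it stands.
- The arm moves only by the shell command python3 -m inch 'ROWS' [FORCE]. ROWS is JSON, a list of rows, each a list of 3 entries, a list of its own where there are three numbers: the turn, a rotation vector about the world's x, y, z in rad, then the shift along the world's x, y, z in m, then the opening, from 0 (shut) to 1 (fully open). A call has 1 to 20 rows; each row is the pose to reach, as a shift and turn from the pose measured when the call began; what a row does not reach only later rows make up. A row lasts 1/8 s, in which the tool goes at most 62.5 mm and 10.7 degrees, less where a joint would pass 70% of its speed; a pose out of reach is approached as far as the arm can. A call with a gripper value outside its range is refused whole. The fingers move at their own pace and stop on an object; FORCE is the grip in N (left out, the last holds). Time passes only in rows, so rows that repeat a pose let the fingers close. It gives the time, the measured TCP pose, the force and the opening at its end, in the units of the state.
- telemetry.observe(): the state, without advancing time (a new reading comes with each control period).
- eyes.get_image(name): name is "side" or "top" or "wrist"; returns a dict with "frame" (384x512x3 uint8, red, green, blue), "camera_matrix" (3x3 intrinsics, pixels), "dist" ([k1, k2, p1, p2, k3] as OpenCV has them; the pictures are not rectified), "cam_to_world" (4x4, takes a point from camera to world coordinates); the wrist camera has in their place "T_tool_cam" (4x4, takes a point from camera to tool coordinates, whose origin is the TCP and whose axes are the tool frame's). Camera axes: x right, y down, z forward; pixel columns grow to the right and rows downward; lengths in m; the calibration is good to about 2 mm. A picture is of the moment at which its call begins: read the wrist's pose just before it. There is no depth.
- workorder.finish_job(): hands the job in, once; it reports no verdict.
The state is a dict: "time_s": time; "qpos": joint angles; "dq": joint speeds; "joint_torque": joint torques, N m; "eef_pos": TCP position; "tcp_rot": TCP orientation; "wrist_force": force on the tool from outside, world axes, zero at the start; "ft_torque": the same for the moment, N m; "gripper_width": finger opening in m.
Only numpy, scipy, OpenCV 4.12 (cv2) and the standard library are available. Lean on these libraries where they do the work, as an engineer would, in place of code of your own. Each camera call takes 0.05 s, during which the arm holds its last target. There are 200 camera calls.

### The job

Screw the blue cap of the round amber flask fully shut (clockwise) while the flask sits in its wire stand, then lift the flask by its cap and set it upright in the orange sprung ring of the mixer. Press it gently down until the top of the orange ring is level with the top of the grey collar round it (10 mm down, not on to its stop), and finish like that: the program ends while the gripper still holds the cap and keeps the ring pressed. Leave the other things on the table alone.

Things in the scene. Friction and masses are not known exactly. Their poses are not given: they have to be found in the camera images.
- cap_center (a point): centre (half-way up) of the flask's blue ribbed screw cap: a cylinder 34 mm across and 22 mm high, so its top is 11 mm above this point. z axis up along the flask; x axis along the white line on the cap's top. Below the cap is 26 mm of free neck (22 mm across) down to the bulb
- bulb_center (a point): centre of the round bulb (a ball 64 mm across) of the amber flask, 69 mm straight below the cap's centre; z axis up along the neck, x axis towards the white line on its shoulder. The flask is 112 mm high with cap, 0.19 kg (may vary by a third); its round bottom is 32 mm below this point. It starts loose and upright in the wire stand
- cap (a joint): turn of the cap in rad: 0 is fully shut, at a stop (cap line over shoulder line); more is unscrewed, anticlockwise from above; starts 0.7 to 1.3. Friction 0.012 N m keeps it where left. The cap is captive, never rises or comes off: the flask can be lifted by it. The flask hardly turns in the stand until the cap is shut, then turns along harmlessly
- stand_top (a point): centre of the top of the steel wire ring (54 mm mean diameter, 10 mm thick wire) of the flask stand, 35 mm above the table; the dark round foot is 92 mm across. The stand is fixed; it may be on the left or on the right. The bulb's centre rests 20 mm above this point
- mixer: touch-start mixer: white housing 116x136 mm and 55 mm high, fixed, on the side away from the stand; origin at the centre of its underside, its control panel faces its -x, its z axis is the axis of collar and ring
- collar_top (a point): centre of the flat top of the mixer's grey round collar, 90 mm above the table, on the ring's axis; collar 76 mm inside, 92 mm outside, fixed, 35 mm deep
- ring_top (a point): centre of the top plane of the orange sprung ring (54 mm mean diameter, 10 mm thick); it moves with the ring. Unpressed it is 10 mm above the collar's top. A seated bulb's centre is 20 mm above this point
- cradle_ring (a joint): how far the orange ring is pressed straight down, m: 0 unpressed, 0.010 level with the collar's top, 0.016 the stop. Spring: about 5 N to begin to move, then 0.5 N per mm, so about 10 N at 0.010 (flask weight included; the flask alone does not sink it)
- specimen_cup_2: specimen cup with white lid, 55x55x72 mm, standing near the middle; bystander, origin at its underside
- tape_roll: tan tape roll lying flat, 58 mm across, 19 mm high, between mixer and stand; bystander, origin at its underside
- dropper_bottle: brown dropper bottle with black top, 33x33x106 mm, on the left (of two, the one nearer the robot); bystander, origin at its underside
- bench_timer: small white bench timer with coloured keys, 64x62x22 mm, on the right; bystander, origin at its underside
- marker_black: grey marker with black cap, 138 mm long, lying on the left; bystander, origin at its underside
Mind the look-alikes: they are no part of the job. What is meant by the part that bears cap_center is not green or purple, and is the smaller of those in its own colour.

How it is judged:
By the outcome, as a careful person would: the job done as asked, in the order asked, and still so for the second after the job is handed in, while the arm keeps its last pose, push and grip.
It also fails if it takes over 51 s, if anything falls off the work surface, if the arm or the gripper's body presses on something with over 40 N, if the wrist force passes 120 N, or if a joint passes its speed limit or range.

## Working session

There is one attempt and no reset: what is moved stays moved. The work goes in short steps, Python scripts to look and compute and a shell command to move; the robot and the scene stay as the last step left them, time stands still between calls to the robot, and variables do not carry over. Pictures are saved under pics/ and viewed, about 8 in all and at most 12, crops included, and the job is handed in when it is done.

```bash
ls; mkdir -p pics
cat > h.py <<'E'
import cv2,numpy as np
from workcell import telemetry,eyes,workorder
from scipy.spatial.transform import Rotation as R
def cam(name):
    s=telemetry.observe(); d=eyes.get_image(name)
    if name=="wrist":
        T=np.eye(4);T[:3,:3]=R.from_quat(s["tcp_rot"]).as_matrix();T[:3,3]=s["eef_pos"]
        T=T@np.array(d["T_tool_cam"])
    else: T=np.array(d["cam_to_world"])
    return d["frame"],np.array(d["camera_matrix"]),np.array(d["dist"]),T
def ray(c,uv):
    p=cv2.undistortPoints(np.array([[uv]],float),c[1],c[2])[0,0]
    return c[3][:3,3],c[3][:3,:3]@np.array([p[0],p[1],1])
def onz(c,uv,z):
    o,v=ray(c,uv); return o+v*(z-o[2])/v[2]
def proj(c,P):
    Ti=np.linalg.inv(c[3]); return cv2.projectPoints(np.array([P],float),cv2.Rodrigues(Ti[:3,:3])[0],Ti[:3,3],c[1],c[2])[0][0,0]
def save(f,n): cv2.imwrite("pics/"+n,cv2.cvtColor(f,cv2.COLOR_RGB2BGR))
def tri(c1,u1,c2,u2):
    A=np.zeros((3,3));b=np.zeros(3)
    for c,u in((c1,u1),(c2,u2)):
        o,v=ray(c,u);v=v/np.linalg.norm(v);M=np.eye(3)-np.outer(v,v);A+=M;b+=M@o
    return np.linalg.solve(A,b)
E
python3 - <<'E'
from h import *
import pickle
np.set_printoptions(precision=4,suppress=True)
cs={n:cam(n) for n in("side","top")}
pickle.dump(cs,open("cs.pkl","wb"))
for n in cs: save(cs[n][0],n+"0.png"); print(n,cs[n][3])
print(telemetry.observe())
E
```

```text
pics
side [[ 0.9992  0.0311 -0.0252  0.5625]
 [ 0.0395 -0.665   0.7458 -1.066 ]
 [ 0.0065 -0.7462 -0.6657  1.0439]
 [ 0.      0.      0.      1.    ]]
top [[-0.0275 -0.9988  0.0416  0.4557]
 [-0.9996  0.0278  0.0063 -0.0016]
 [-0.0074 -0.0414 -0.9991  1.745 ]
 [ 0.      0.      0.      1.    ]]
{'time_s': 0.1, 'qpos': array([ 1.1124,  0.4915,  1.5594,  0.    ,  1.0917, -0.1056]), 'dq': array([ 0.0007, -0.0017, -0.0006,  0.0008, -0.0005,  0.0017]), 'joint_torque': array([  0.0032, -61.362 , -25.8605,   0.0694,   0.047 ,  -0.0001]), 'eef_pos': array([0.2158, 0.5863, 0.2107]), 'tcp_rot': array([ 0.1238,  0.6962, -0.1244,  0.696 ]), 'wrist_force': array([-1.0426, -0.1252, -0.0278]), 'ft_torque': array([ 0.0301, -0.0084, -0.0015]), 'gripper_width': 0.09501953024351317}
```

View pics/top0.png

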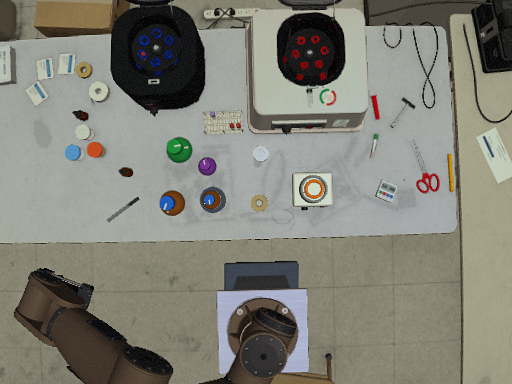

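View pics/side0.png

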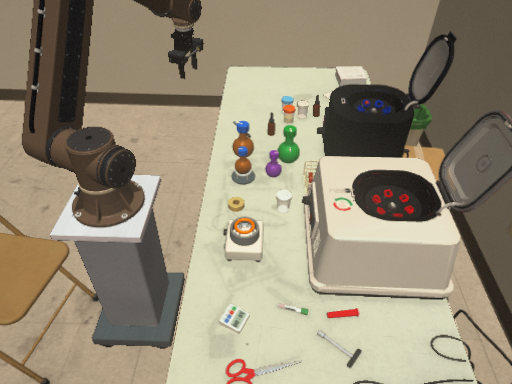

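Top: the smaller amber flask with its blue cap, in the stand, is at about (212,199). The larger look-alike is at (170,203), the mixer ring at (314,188) and the tape roll at (260,202). Side: cap at about (242,152), ring at (244,230). Next I measure both.

```bash
python3 - <<'E'
from h import *
import pickle
np.set_printoptions(precision=4,suppress=True)
cs=pickle.load(open("cs.pkl","rb"))
def blobs(n,lo,hi,box):
    f=cs[n][0];h=cv2.cvtColor(f,cv2.COLOR_RGB2HSV);m=cv2.inRange(h,lo,hi);k=np.zeros_like(m);x0,y0,x1,y1=box;k[y0:y1,x0:x1]=1
    m*=k;N,l,st,ce=cv2.connectedComponentsWithStats(m)
    for i in range(1,N):
        if st[i,4]>8: print(n,st[i],ce[i])
    return
B=((100,120,60),(125,255,255));O=((5,150,150),(18,255,255))
blobs("top",*B,(155,185,235,215));blobs("side",*B,(225,115,260,175))
blobs("top",*O,(290,170,340,205));blobs("side",*O,(220,210,270,250))
for n,b in(("top",(150,170,350,215)),("side",(215,110,275,265))):
    f=cs[n][0][b[1]:b[3],b[0]:b[2]];save(cv2.resize(f,None,fx=4,fy=4 if n=="top" else 3.8,interpolation=cv2.INTER_CUBIC),n+"_z.png")
t,s=cs["top"],cs["side"]
print(onz(t,(314,188.5),.1),onz(s,(244,230),.1),tri(t,(314,188.5),s,(244,230)))
E
cd pics; python3 -c "
import cv2,numpy as np
a=cv2.imread('top_z.png');b=cv2.imread('side_z.png');print(a.shape,b.shape)
b=cv2.resize(b,None,fx=.7,fy=.7);c=np.zeros((a.shape[0]+b.shape[0],800,3),np.uint8);c[:a.shape[0]]=a;c[a.shape[0]:,:b.shape[1]]=b;cv2.imwrite('z.png',c)"
```

```text
top [204 194  11  11  84] [208.7857 198.9167]
top [160 196  15  15 155] [166.8774 202.2645]
side [237 121  12  12 111] [242.2162 126.6216]
side [238 147   9   9  61] [242.4426 150.9672]
top [305 180  19  19 121] [313.8678 188.4876]
side [234 218  21  16 144] [244.0417 225.4028]
[ 0.4958 -0.1848  0.1   ] [ 0.5003 -0.2046  0.1   ] [ 0.4977 -0.1868  0.0804]
(180, 800, 3) (589, 240, 3)
```

View pics/z.png

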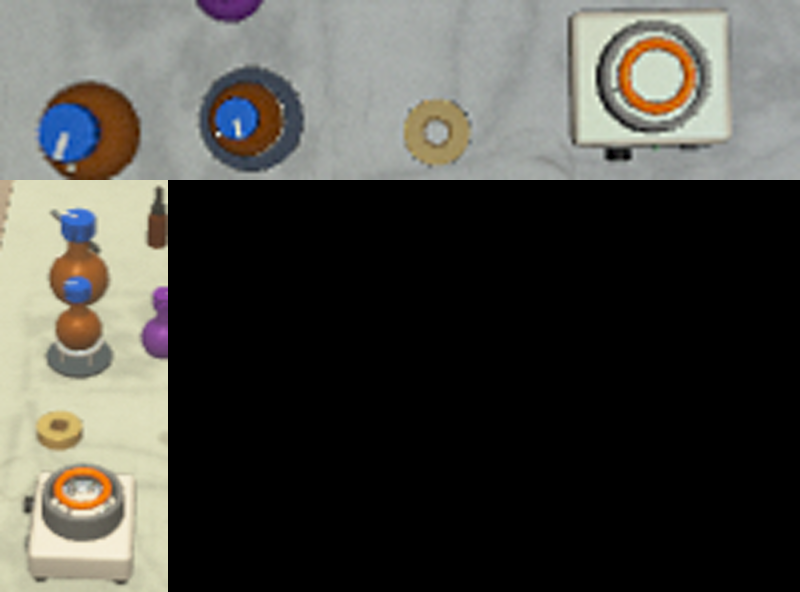

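Run:
```python
from h import *
import pickle
np.set_printoptions(precision=4,suppress=True)
cs=pickle.load(open("cs.pkl","rb"));t,s=cs["top"],cs["side"]
print("cap",tri(t,(208.8,198.9),s,(242.4,151)),onz(t,(208.8,198.9),.132),onz(s,(242.4,151),.128))
print("bigcap",tri(t,(166.9,202.3),s,(242.2,126.6)))
print("ring",tri(t,(313.9,188.5),s,(244,225.4)),onz(t,(313.9,188.5),.1))
print("purple",tri(t,(207,165),s,(274,154.5)))
print("stand foot",onz(t,(150+252/4,170+119/4),.005))
st=telemetry.observe();print(R.from_quat(st["tcp_rot"]).as_matrix())
w=cam("wrist");d=eyes.get_image("wrist");print(d["T_tool_cam"])
```

```text
cap [0.4718 0.1627 0.126 ] [0.4707 0.162  0.132 ] [0.473  0.1601 0.128 ]
bigcap [0.4635 0.2978 0.1431]
ring [ 0.4975 -0.1844  0.0987] [ 0.4959 -0.1844  0.1   ]
purple [0.5864 0.1677 0.1101]
stand foot [0.4685 0.1602 0.005 ]
[[-0.0005  0.3456  0.9384]
 [-0.0009  0.9384 -0.3456]
 [-1.     -0.001  -0.0001]]
[[ 0.0001 -0.2825  0.9593 -0.1737]
 [ 1.      0.0003 -0.     -0.0001]
 [-0.0003  0.9593  0.2825 -0.0809]
 [ 0.      0.      0.      1.    ]]
```

```bash
python3 -m inch '[[[0,0,0.1],[0.02,-0.03,0.05],1],[[0,0,0.2],[0.05,-0.08,0.09],1],[[0,0,0.3],[0.08,-0.13,0.09],1],[[0,0,0.4],[0.11,-0.18,0.09],1],[[0,0,0.5],[0.14,-0.23,0.09],1],[[0,0,0.5],[0.17,-0.28,0.09],1],[[0,0,0.5],[0.20,-0.33,0.09],0.8],[[0,0,0.5],[0.225,-0.375,0.09],0.7],[[0,0,0.5],[0.245,-0.405,0.07],0.7],[[0,0,0.5],[0.253,-0.42,0.05],0.7],[[0,0,0.5],[0.254,-0.4245,0.04],0.7],[[0,0,0.5],[0.254,-0.4245,0.04],0.7],[[0,0,0.5],[0.254,-0.4245,0.04],0.7]]' 30
python3 - <<'E'
from h import *
np.set_printoptions(precision=4,suppress=True)
import pickle
w=cam("wrist");pickle.dump(w,open("w1.pkl","wb"));save(w[0],"w1.png");s=telemetry.observe();print(s["qpos"],s["eef_pos"],R.from_quat(s["tcp_rot"]).as_matrix())
h=cv2.cvtColor(w[0],cv2.COLOR_RGB2HSV);m=cv2.inRange(h,(100,120,60),(125,255,255))
N,l,st,ce=cv2.connectedComponentsWithStats(m)
for i in range(1,N):
    if st[i,4]>200: print(st[i],ce[i],onz(w,ce[i],.135))
print(proj(w,(.471,.162,.135)))
E
```

```text
time_s: 1.82
eef_pos: [0.4698, 0.1626, 0.2516]
tcp_rot: [-0.052, 0.705, 0.052, 0.705]
wrist_force: [-0.6, 0.9, 0.2]
gripper_width: 0.0664
[ 0.2006  0.2645  1.8102 -0.0007  1.0658 -1.5181] [0.4698 0.1626 0.2516] [[ 0.0011 -0.1477  0.989 ]
 [-0.0004  0.989   0.1477]
 [-1.     -0.0005  0.001 ]]
[238 165  33  33 753] [254.0385 181.8725] [0.4694 0.1634 0.135 ]
[ 358  172   54   49 1809] [383.5605 196.4754] [0.4649 0.3025 0.135 ]
[252.4628 183.162 ]
```

View pics/w1.png

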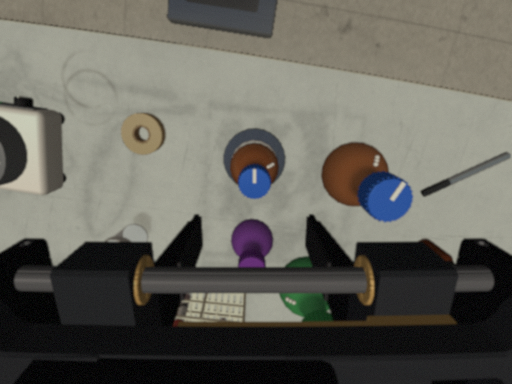

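Wrist: the target cap is at (254,182), with its line pointing towards the robot. The shoulder line is at about (270,166), on the +y side, which means about 1.2 rad clockwise to shut. The cap lies at about (0.470, 0.163), directly under the TCP. I now descend, grip and turn.

```bash
python3 -m inch '[[[0,0,0],[0,0,-0.04],0.7],[[0,0,0],[0,0,-0.08],0.7],[[0,0,0],[0,0,-0.11],0.7],[[0,0,0],[0,0,-0.126],0.7],[[0,0,0],[0,0,-0.126],0.7],[[0,0,0],[0,0,-0.126],0.45],[[0,0,0],[0,0,-0.126],0.3],[[0,0,0],[0,0,-0.126],0.2],[[0,0,0],[0,0,-0.126],0.1],[[0,0,0],[0,0,-0.126],0.1],[[0,0,0],[0,0,-0.126],0.1],[[0,0,0],[0,0,-0.126],0.1]]' 30
python3 -c "
from h import *
s=telemetry.observe();print(s['wrist_force'],s['ft_torque'])
w=cam('wrist');save(w[0],'w2.png')"
```

```text
time_s: 3.38
eef_pos: [0.47, 0.1627, 0.1258]
tcp_rot: [-0.052, 0.705, 0.052, 0.706]
wrist_force: [0.4, 1.6, 5.3]
gripper_width: 0.0331
[0.44945135 1.58454944 5.29757985] [ 0.17042693  0.0854139  -0.01225292]
```

View pics/w2.png

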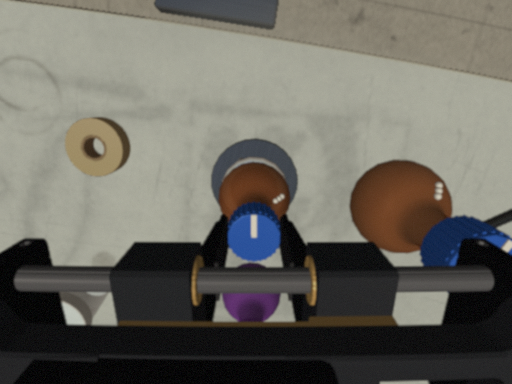

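The cap is gripped, width 33 mm, with its line straight up at (254,225) and the shoulder mark at (279,199). I turn it clockwise 1.5 rad.

```bash
python3 -m inch '[[[0,0,-0.12],[0,0,0],0.1],[[0,0,-0.24],[0,0,0],0.1],[[0,0,-0.36],[0,0,0],0.1],[[0,0,-0.48],[0,0,0],0.1],[[0,0,-0.6],[0,0,0],0.1],[[0,0,-0.72],[0,0,0],0.1],[[0,0,-0.84],[0,0,0],0.1],[[0,0,-0.96],[0,0,0],0.1],[[0,0,-1.08],[0,0,0],0.1],[[0,0,-1.2],[0,0,0],0.1],[[0,0,-1.3],[0,0,0],0.1],[[0,0,-1.4],[0,0,0],0.1],[[0,0,-1.5],[0,0,0],0.1],[[0,0,-1.5],[0,0,0],0.1],[[0,0,-1.5],[0,0,0],0.1]]'
python3 -c "
from h import *
s=telemetry.observe();print(s['wrist_force'],s['ft_torque'],s['qpos'])
w=cam('wrist');save(w[0],'w3.png')"
```

```text
time_s: 5.3
eef_pos: [0.4705, 0.1628, 0.1259]
tcp_rot: [0.442, 0.551, -0.442, 0.553]
wrist_force: [3.5, 1.6, 0.9]
gripper_width: 0.0324
[3.48493439 1.62901906 0.8698146 ] [ 2.86256911e-01 -9.45504348e-01 -6.27451460e-04] [ 0.2011885   0.42820129  1.96019229 -0.00234364  0.75228206 -0.01812182]
```

View pics/w3.png

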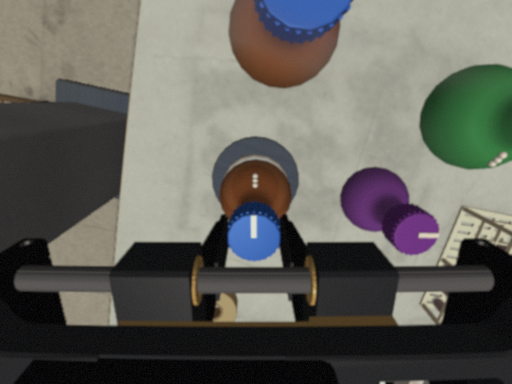

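The two lines now coincide: cap line (254,225), shoulder marks (254,181). The cap is shut. Next I lift and carry the flask over the ring, stopping short to look.

```bash
python3 -m inch '[[[0,0,0],[0,0,0.02],0.1],[[0,0,0],[0,0,0.05],0.1],[[0,0,0],[0,0,0.09],0.1],[[0,0,0],[0,-0.01,0.115],0.1],[[0,0,0],[0.003,-0.04,0.12],0.1],[[0,0,0],[0.006,-0.08,0.12],0.1],[[0,0,0],[0.01,-0.12,0.12],0.1],[[0,0,0],[0.013,-0.16,0.12],0.1],[[0,0,0],[0.016,-0.2,0.12],0.1],[[0,0,0],[0.02,-0.24,0.12],0.1],[[0,0,0],[0.023,-0.28,0.12],0.1],[[0,0,0],[0.025,-0.315,0.12],0.1],[[0,0,0],[0.026,-0.335,0.12],0.1],[[0,0,0],[0.026,-0.345,0.12],0.1],[[0,0,0],[0.026,-0.347,0.12],0.1],[[0,0,0],[0.026,-0.347,0.12],0.1],[[0,0,0],[0.026,-0.347,0.12],0.1]]' 40
python3 - <<'E'
from h import *
np.set_printoptions(precision=4,suppress=True)
import pickle
s=telemetry.observe();print(s['wrist_force'],s['qpos'])
O=((5,150,150),(18,255,255));C={}
for n in("wrist","side","top"):
    c=C[n]=cam(n);save(c[0],n+"4.png")
    m=cv2.inRange(cv2.cvtColor(c[0],cv2.COLOR_RGB2HSV),*O)
    N,l,st,ce=cv2.connectedComponentsWithStats(m)
    for i in range(1,N):
        if st[i,4]>40: print(n,st[i],ce[i],onz(c,ce[i],.1))
pickle.dump(C,open("c4.pkl","wb"))
a=C["wrist"][0];b=cv2.resize(C["side"][0][120:290,180:310],None,fx=2.25,fy=2.25,interpolation=cv2.INTER_CUBIC)
o=np.zeros((384,512+b.shape[1],3),np.uint8);o[:,:512]=a;o[:b.shape[0],512:]=b[:384];save(o,"c4.png");print(o.shape)
E
```

```text
time_s: 7.48
eef_pos: [0.4965, -0.1835, 0.246]
tcp_rot: [0.442, 0.552, -0.442, 0.553]
wrist_force: [-0.6, -0.6, -2.4]
gripper_width: 0.0324
[-0.6097 -0.6278 -2.3943] [-0.4785  0.3178  1.7469 -0.0007  1.0753 -0.6998]
wrist [229 148  53  26 407] [255.5971 157.5405] [ 0.4935 -0.1638  0.1   ]
side [283 105  12   9  81] [288.6914 108.7531] [0.6515 0.5112 0.1   ]
side [234 198  19  17 201] [243.0945 206.5871] [ 0.4913 -0.1025  0.1   ]
side [234 218  21  16 146] [244.0068 225.2808] [ 0.4992 -0.185   0.1   ]
top [ 87 142  16  15 182] [ 94.1648 149.0989] [0.6498 0.553  0.1   ]
(384, 804, 3)
```

View pics/c4.png

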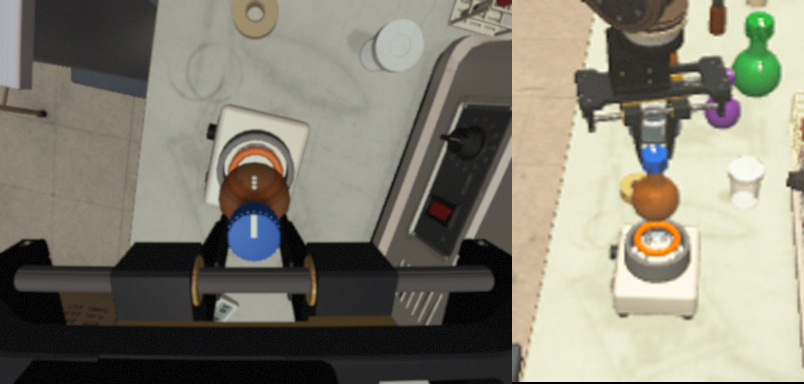

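Wrist: the flask hangs upright, bulb at (255,187), with the ring arc (229–282) centred behind it. I now fit the ring centre and the bulb centre in that same view.

Run:
```python
from h import *
np.set_printoptions(precision=4,suppress=True)
import pickle
from scipy.optimize import least_squares
C=pickle.load(open("c4.pkl","rb"))
def fit(c,box):
    m=cv2.inRange(cv2.cvtColor(c[0],cv2.COLOR_RGB2HSV),(5,150,150),(18,255,255));x0,y0,x1,y1=box
    k=np.zeros_like(m);k[y0:y1,x0:x1]=255;v,u=np.nonzero(m&k)
    P=np.array([onz(c,(a,b),.098)[:2] for a,b in zip(u,v)])
    r=least_squares(lambda q:np.hypot(*(P-q).T)-.027,[.497,-.184],loss="soft_l1",f_scale=.003);return r.x,np.sqrt(np.mean(r.fun**2)),len(P)
cs=pickle.load(open("cs.pkl","rb"))
print("wrist",fit(C["wrist"],(225,140,290,180)))
print("side",fit(C["side"],(230,216,260,236)))
print("side0",fit(cs["side"],(230,216,260,236)))
print("top0",fit(cs["top"],(300,175,330,200)))
w=C["wrist"];h=cv2.cvtColor(w[0],cv2.COLOR_RGB2HSV);m=cv2.inRange(h,(5,120,40),(14,255,140))
m[:150]=0;m[230:]=0;m[:,:200]=0;m[:,310:]=0
pts=cv2.findNonZero(m);print("bulb bbox",cv2.boundingRect(pts),cv2.minEnclosingCircle(pts))
T=telemetry.observe()["eef_pos"];p=np.array([T[0],T[1],T[2]-.071]);print(T,"pred bulb wrist",proj(w,p),"side",proj(C["side"],p))
s=C["side"];m=cv2.inRange(cv2.cvtColor(s[0],cv2.COLOR_RGB2HSV),(5,120,40),(14,255,200));m[:192]=0;m[219:]=0;m[:,:225]=0;m[:,265:]=0
print("side bulb",cv2.boundingRect(cv2.findNonZero(m)),cv2.minEnclosingCircle(cv2.findNonZero(m)))
```

```text
wrist (array([ 0.4973, -0.1827]), np.float64(0.0020264239076599553), 407)
side (array([ 0.499 , -0.1839]), np.float64(0.0034711586857399676), 146)
side0 (array([ 0.4991, -0.1836]), np.float64(0.003283100184890915), 144)
top0 (array([ 0.4959, -0.1845]), np.float64(0.0023279683040972727), 121)
bulb bbox (220, 150, 69, 69) ((253.503173828125, 187.45480346679688), 40.43635559082031)
[ 0.4966 -0.1838  0.246 ] pred bulb wrist [254.5538 195.696 ] side [242.8755 207.6832]
side bulb (234, 198, 20, 21) ((242.8507537841797, 207.80596923828125), 10.585233688354492)
```

```bash
python3 -m inch '[[[0,0,0],[0.001,0,-0.015],0.1],[[0,0,0],[0.001,0,-0.03],0.1],[[0,0,0],[0.001,0,-0.042],0.1],[[0,0,0],[0.001,0,-0.05],0.1],[[0,0,0],[0.001,0,-0.05],0.1],[[0,0,0],[0.001,0,-0.05],0.1]]' 45
python3 -m inch '[[[0,0,0],[0,0,-0.002],0.1],[[0,0,0],[0,0,-0.002],0.1],[[0,0,0],[0,0,-0.002],0.1]]'
python3 -m inch '[[[0,0,0],[0,0,-0.002],0.1],[[0,0,0],[0,0,-0.002],0.1],[[0,0,0],[0,0,-0.002],0.1]]'
python3 -m inch '[[[0,0,0],[0,0,-0.001],0.1],[[0,0,0],[0,0,-0.001],0.1],[[0,0,0],[0,0,-0.001],0.1]]'
```

```text
time_s: 8.38
eef_pos: [0.4978, -0.1839, 0.1964]
tcp_rot: [0.442, 0.551, -0.442, 0.553]
wrist_force: [0.1, 0.1, -2.3]
gripper_width: 0.0326
time_s: 8.75
eef_pos: [0.4978, -0.1839, 0.1945]
tcp_rot: [0.442, 0.551, -0.442, 0.553]
wrist_force: [-0.1, -0.4, -0.9]
gripper_width: 0.0323
time_s: 9.12
eef_pos: [0.4979, -0.184, 0.1928]
tcp_rot: [0.442, 0.551, -0.442, 0.553]
wrist_force: [-1.2, 0.5, 3.2]
gripper_width: 0.0328
time_s: 9.5
eef_pos: [0.4979, -0.184, 0.1918]
tcp_rot: [0.442, 0.551, -0.442, 0.553]
wrist_force: [-0.4, 0.8, 4.1]
gripper_width: 0.0322
```

```bash
python3 -m inch '[[[0,0,0],[0,0,-0.002],0.1],[[0,0,0],[0,0,-0.004],0.1],[[0,0,0],[0,0,-0.004],0.1],[[0,0,0],[0,0,-0.004],0.1]]'
python3 -m inch '[[[0,0,0],[0,0,-0.002],0.1],[[0,0,0],[0,0,-0.004],0.1],[[0,0,0],[0,0,-0.004],0.1],[[0,0,0],[0,0,-0.004],0.1]]'
python3 - <<'E'
from h import *
np.set_printoptions(precision=4,suppress=True)
import pickle
F=[]
C={n:cam(n) for n in("wrist","side","top")};pickle.dump(C,open("c5.pkl","wb"))
a=cv2.resize(C["wrist"][0][100:260,190:320],None,fx=3.2,fy=3.2,interpolation=cv2.INTER_CUBIC)
b=cv2.resize(C["side"][0][190:260,218:278],None,fx=6,fy=6,interpolation=cv2.INTER_CUBIC)
o=np.zeros((512,800,3),np.uint8);o[:a.shape[0],:a.shape[1]]=a;o[:b.shape[0],420:420+b.shape[1]]=b;save(o,"c5.png")
E
```

```text
time_s: 10.0
eef_pos: [0.498, -0.184, 0.1878]
tcp_rot: [0.442, 0.551, -0.442, 0.553]
wrist_force: [-1.2, 1.0, 6.1]
gripper_width: 0.0321
time_s: 10.5
eef_pos: [0.4981, -0.1839, 0.184]
tcp_rot: [0.442, 0.551, -0.442, 0.553]
wrist_force: [-0.9, 1.9, 7.3]
gripper_width: 0.0323
```

View pics/c5.png

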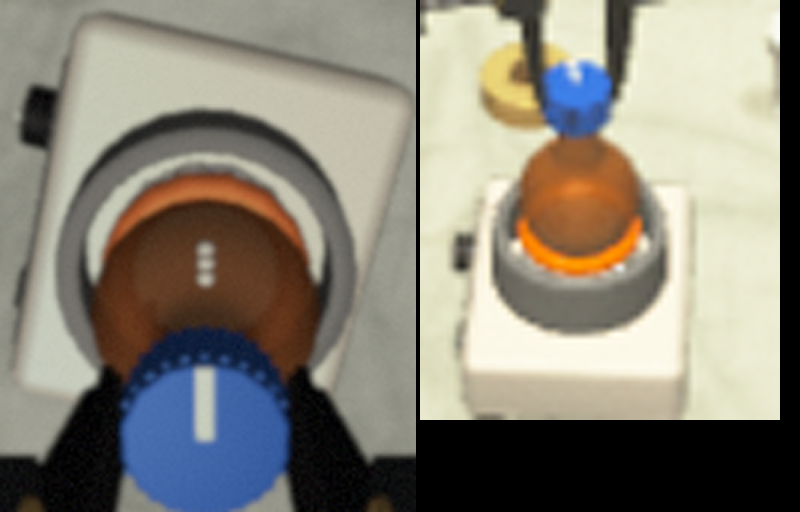

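Run:
```python
from h import *
np.set_printoptions(precision=4,suppress=True)
import pickle
C4=pickle.load(open("c4.pkl","rb"));C5=pickle.load(open("c5.pkl","rb"))
def blue(f,box):
    m=cv2.inRange(cv2.cvtColor(f,cv2.COLOR_RGB2HSV),(100,110,50),(128,255,255));x0,y0,x1,y1=box;k=np.zeros_like(m);k[y0:y1,x0:x1]=255;m&=k
    g=cv2.moments(m,True);return g["m10"]/g["m00"],g["m01"]/g["m00"],g["m00"],cv2.boundingRect(cv2.findNonZero(m))
def bulb(f):
    m=cv2.inRange(cv2.cvtColor(f,cv2.COLOR_RGB2HSV),(3,110,30),(14,255,135));m[:145]=0;m[225:]=0;m[:,:215]=0;m[:,295:]=0
    return cv2.boundingRect(cv2.findNonZero(m))
for n in("w2","w3","wrist4"):
    f=cv2.cvtColor(cv2.imread(f"pics/{n}.png"),cv2.COLOR_BGR2RGB);print(n,blue(f,(215,190,290,270)),bulb(f))
print("w5",blue(C5["wrist"][0],(215,190,290,270)),bulb(C5["wrist"][0]))
p4=proj(C4["side"],(.4966,-.1838,.246));p5=proj(C5["side"],(.4981,-.1839,.184));
print("side TCP",p4,p5,(p5-proj(C5["side"],(.4981,-.1839,.183))))
print(blue(C4["side"][0],(225,175,265,200)),blue(C5["side"][0],(225,190,265,222)))
# shoulder dots & white line in wrist frames
for n,f in(("w3",cv2.cvtColor(cv2.imread("pics/w3.png"),cv2.COLOR_BGR2RGB)),("w4",C4["wrist"][0]),("w5",C5["wrist"][0])):
    m=cv2.inRange(cv2.cvtColor(f,cv2.COLOR_RGB2HSV),(0,0,130),(180,80,255));N,l,st,ce=cv2.connectedComponentsWithStats(m[170:245,240:270].copy())
    print(n,[(ce[i]+[240,170]).round(2).tolist()+[int(st[i,4])] for i in range(1,N) if 5<st[i,4]<200])
# sensitivity: cap top shift in wrist px for 3mm along axis
w=C4["wrist"]
for z in(.255,.252): print("w sens",proj(w,(.4966,-.1838,z)))
```

```text
w2 (253.5862966175195, 232.21812662619254, 2306.0, (227, 202, 54, 59)) (219, 163, 71, 57)
w3 (253.71144708423327, 231.72786177105831, 2315.0, (227, 202, 54, 59)) (220, 161, 71, 58)
wrist4 (253.55826086956523, 232.24565217391304, 2300.0, (227, 202, 54, 59)) (220, 147, 69, 73)
w5 (253.5583008235804, 232.26788036410923, 2307.0, (227, 203, 54, 58)) (218, 154, 72, 65)
side TCP [242.5571 190.0006] [243.3459 205.5613] [-0.0042 -0.2419]
(242.86206896551724, 190.42241379310346, 116.0, (237, 184, 12, 13)) (243.67326732673268, 205.990099009901, 101.0, (238, 201, 12, 11))
w3 [[254.71, 180.67, 66], [253.16, 225.88, 155]]
w4 [[253.9, 182.29, 59], [253.45, 225.62, 144]]
w5 [[253.87, 182.31, 54], [253.5, 225.83, 140]]
w sens [255.0777 235.7439]
w sens [255.0517 233.6403]
```

No slip in the grip: the cap sits the same in all wrist views. Contact came about 3 mm earlier than geometry predicts, so I measure the ring depth in the wrist view, relative to the earlier fit in the same camera.

Run:
```python
from h import *
np.set_printoptions(precision=4,suppress=True)
import pickle
from scipy.optimize import least_squares
C4=pickle.load(open("c4.pkl","rb"));C5=pickle.load(open("c5.pkl","rb"))
def outer(c,box,lo,hi):
    m=cv2.inRange(cv2.cvtColor(c[0],cv2.COLOR_RGB2HSV),lo,hi);x0,y0,x1,y1=box
    o=[]
    for u in range(x0,x1):
        v=np.nonzero(m[y0:y1,u])[0]
        if len(v)>2:o.append((u,y0+v[0]-.5))
    return np.array(o)
O=((4,150,120),(20,255,255))
e4=outer(C4["wrist"],(238,140,273,180),*O);e5=outer(C5["wrist"],(230,140,280,185),*O)
print(e4[::5].tolist(),e5[::6].tolist())
def xy(c,e,z):
    P=np.array([onz(c,a,z)[:2] for a in e]);r=least_squares(lambda q:np.hypot(*(P-q).T)-.032,[.497,-.184],loss="soft_l1",f_scale=.001);return r.x,np.abs(r.fun).mean()
print("unpressed z.095",xy(C4["wrist"],e4,.095))
for z in(.083,.085,.087,.089,.091): print("pressed ringmid",z,*xy(C5["wrist"],e5,z))
# collar outer top edge (r 46, z .09) and grey edges along centre column
for n,c in(("w4",C4["wrist"]),("w5",C5["wrist"])):
    print(n,[tuple(map(int,c[0][v,254])) for v in range(126,166)])
for z in(.09,.1):
  for rr in(.038,.046):
    for n,c in(("w4",C4["wrist"]),("w5",C5["wrist"])):
        a=np.deg2rad(np.arange(0,360,5));print(z,rr,n,min(proj(c,(.4973+rr*np.cos(t),-.1827+rr*np.sin(t),z))[1] for t in a))
```

```text
[[238.0, 152.5], [243.0, 149.5], [248.0, 147.5], [253.0, 146.5], [258.0, 147.5], [263.0, 147.5], [268.0, 150.5]] [[230.0, 164.5], [236.0, 159.5], [242.0, 156.5], [248.0, 154.5], [254.0, 154.5], [260.0, 154.5], [266.0, 156.5], [272.0, 159.5], [278.0, 165.5]]
unpressed z.095 (array([ 0.4975, -0.1842]), np.float64(0.00035458069519759134))
pressed ringmid 0.083 [ 0.4976 -0.1846] 0.00023065474956220273
pressed ringmid 0.085 [ 0.4975 -0.1843] 0.0002352509997430896
pressed ringmid 0.087 [ 0.4975 -0.1839] 0.00024031722052984163
pressed ringmid 0.089 [ 0.4974 -0.1836] 0.00024559511326345746
pressed ringmid 0.091 [ 0.4973 -0.1833] 0.00025204120794632525
w4 [(207, 206, 186), (206, 206, 186), (185, 185, 167), (132, 130, 119), (71, 72, 67), (43, 43, 41), (44, 44, 43), (64, 64, 62), (93, 92, 88), (108, 107, 101), (115, 112, 106), (116, 113, 107), (119, 117, 111), (135, 135, 125), (169, 169, 153), (198, 198, 180), (191, 191, 172), (153, 151, 138), (120, 116, 107), (112, 103, 96), (116, 88, 77), (128, 72, 48), (156, 79, 43), (178, 94, 49), (191, 106, 56), (198, 120, 65), (194, 114, 60), (185, 103, 5
[... 390 characters left out ...]
 36), (42, 44, 43), (58, 59, 56), (81, 79, 76), (101, 100, 95), (108, 106, 101), (109, 107, 102), (112, 109, 105), (113, 112, 107), (113, 112, 104), (137, 135, 125), (178, 179, 162), (194, 194, 177), (173, 173, 158), (136, 135, 124), (106, 103, 98), (99, 86, 78), (104, 65, 48), (127, 66, 35), (149, 77, 38), (169, 88, 46), (182, 101, 54), (191, 114, 64), (186, 110, 58), (162, 93, 48), (107, 59, 28), (66, 38, 21), (63, 38, 19), (67, 43, 25)]
0.09 0.038 w4 139.68544644790114
0.09 0.038 w5 147.28159919579932
0.09 0.046 w4 132.59157476258815
0.09 0.046 w5 138.65187850044583
0.1 0.038 w4 140.8456590377966
0.1 0.038 w5 149.0064312337017
0.1 0.046 w4 133.5440087664534
0.1 0.046 w5 140.06788014301478
```

Run:
```python
from h import *
np.set_printoptions(precision=2,suppress=True)
A=[]
for i in range(6):
    eyes.get_image("top");s=telemetry.observe();A.append(np.r_[s["wrist_force"],s["ft_torque"],s["eef_pos"]*1000])
print(np.mean(A,0),np.std(A,0))
```

```text
[  -1.21    1.84    7.78    0.22    0.27   -0.01  498.1  -183.94  184.03] [0.4  0.48 0.51 0.03 0.02 0.02 0.01 0.01 0.02]
```

Run:
```python
from h import *
np.set_printoptions(precision=4,suppress=True)
import pickle
C4=pickle.load(open("c4.pkl","rb"));C5=pickle.load(open("c5.pkl","rb"));c0=pickle.load(open("cs.pkl","rb"))
w1=pickle.load(open("w1.pkl","rb"))
def bb(f,box):
    m=cv2.inRange(cv2.cvtColor(f,cv2.COLOR_RGB2HSV),(100,110,50),(128,255,255));x0,y0,x1,y1=box;k=np.zeros_like(m);k[y0:y1,x0:x1]=255;m&=k
    p=cv2.findNonZero(m);return cv2.boundingRect(p),p[:,0,:].mean(0)
def pb(c,P):
    a=np.deg2rad(np.arange(0,360,5));Q=np.array([proj(c,(P[0]+.017*np.cos(t),P[1]+.017*np.sin(t),P[2]+h)) for t in a for h in(-.011,.011)])
    h=cv2.convexHull(Q.astype(np.float32));M=cv2.moments(h);return Q.min(0)-.5,Q.max(0)-Q.min(0),(M["m10"]/M["m00"],M["m01"]/M["m00"])
print("side0",bb(c0["side"][0],(230,138,260,170)),pb(c0["side"],(.470,.1625,.124)))
print("w1",bb(w1[0],(225,150,290,210)),pb(w1,(.470,.1625,.124)))
for d in(0,.002,.004,.006):
    print(d,"w4",pb(C4["wrist"],(.4966,-.1838,.246-d))[:2],"side4",pb(C4["side"],(.4966,-.1838,.246-d))[2],"side5",pb(C5["side"],(.4981,-.1839,.184-d))[2])
print("meas w4",bb(C4["wrist"][0],(215,190,290,270)),"s4",bb(C4["side"][0],(225,175,265,200)),"s5",bb(C5["side"][0],(225,190,265,222)))
```

```text
side0 ((238, 147, 9, 9), array([242.4603, 151.0635])) (array([236.4537, 145.805 ]), array([ 9.3232, 10.3502]), (241.6377440048653, 151.46868610617213))
w1 ((238, 164, 33, 34), array([254.0363, 181.7198])) (array([236.31 , 161.567]), array([32.5488, 35.6814]), (253.0945715071939, 180.08153618310084))
0 w4 (array([227.2114, 199.1953]), array([54.7689, 61.6087])) side4 (242.55313973229462, 190.0128958272563) side5 (243.3422796169792, 205.57390656585065)
0.002 w4 (array([227.4825, 198.2355]), array([54.1913, 60.923 ])) side4 (242.56270957282518, 190.5303051869805) side5 (243.35062447725193, 206.05738474456396)
0.004 w4 (array([227.748 , 197.2942]), array([53.6255, 60.252 ])) side4 (242.57225494085688, 191.04656297420658) side5 (243.35894675383867, 206.53982891051737)
0.006 w4 (array([228.008 , 196.3708]), array([53.0714, 59.5952])) side4 (242.5817747456082, 191.56167181292614) side5 (243.3672501400447, 207.02123992824048)
meas w4 ((227, 202, 54, 59), array([253.5583, 232.2457])) s4 ((237, 184, 12, 13), array([242.8621, 190.4224])) s5 ((238, 201, 12, 11), array([243.6733, 205.9901]))
```

```bash
python3 -m inch '[[[0,0,0],[0,0,-0.0004],0.1],[[0,0,0],[0,0,-0.0004],0.1],[[0,0,0],[0,0,-0.0004],0.1],[[0,0,0],[0,0,-0.0004],0.1]]'
python3 - <<'E'
from h import *
np.set_printoptions(precision=2,suppress=True)
A=[]
for i in range(6):
    w=cam("wrist");s=telemetry.observe();A.append(np.r_[s["wrist_force"],s["eef_pos"]*1000,s["gripper_width"]*1000])
print(np.mean(A,0),s["time_s"]);c=cam("side")
o=np.zeros((480,800,3),np.uint8);o[:384,:410]=w[0][:,70:480];b=cv2.resize(c[0][180:270,212:284],None,fx=5.3,fy=5.3,interpolation=cv2.INTER_CUBIC);o[:b.shape[0],412:412+b.shape[1]]=b[:480];save(o,"c6.png")
E
```

```text
time_s: 11.45
eef_pos: [0.4982, -0.1839, 0.1838]
tcp_rot: [0.442, 0.551, -0.442, 0.554]
wrist_force: [-0.8, 2.6, 7.8]
gripper_width: 0.0324
[  -0.96    1.99    7.74  498.18 -183.94  183.86   32.53] 11.75
```

View pics/c6.png

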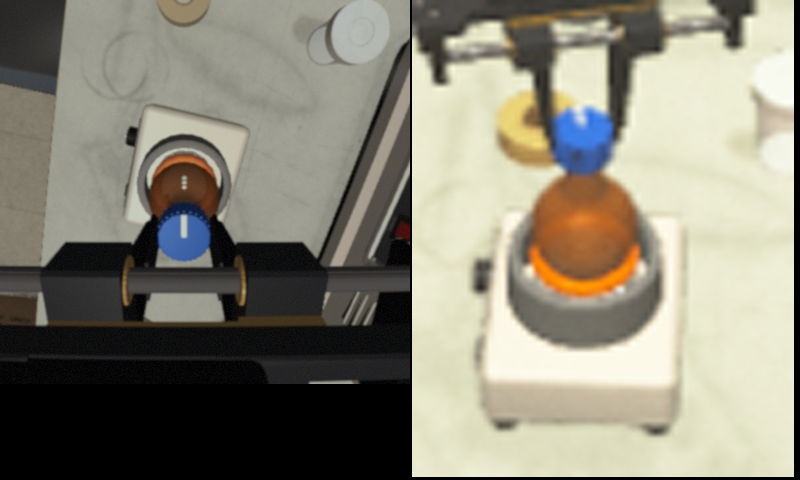

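The flask stands upright in the ring, its cap and shoulder lines still aligned (wrist pane, (184,225) and (184,183)). The ring looks level inside the collar (side pane, about (585,280)). The load on the ring is about 10.1 N, so I hand in.

```bash
python3 -c "
from h import *
print(workorder.finish_job())"
```

```text
the job is handed in; nothing more can be done
None
```

I screwed the cap shut, carried the flask by its cap to the mixer and pressed it into the orange ring. I handed the job in at about 11.8 s with the gripper still holding the cap and the ring pressed.

- **Cap:** I turned it 1.5 rad clockwise in the stand. The cap line and shoulder line coincided afterwards, and still did in the last picture.
- **Grip:** The cap did not slip in the gripper between gripping and pressing. The flask looks upright and centred in the ring, with only about 2 N of sideways force.
- **Press depth:** The checks do not fully agree, and the pictures could not settle it to better than about 1–1.5 mm:

| Check | Estimated depth |
|---|---|
| Load on the ring, about 10.1 N including the flask | about 10 mm |
| First contact | 9.5–10 mm |
| Ring arc in the wrist view | about 9.5 mm |
| Cap height relative to the gripper, side view | about 8 mm |

After the first three checks mostly agreed, I asked for 0.4 mm more. The measured height fell only about 0.2 mm, and the load stayed at about 10.1 N.

I saw no contact with the other objects.

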